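# Fit the inspection lamp on the bent bar of its stand

## Task

Fit the inspection lamp on its stand: thread its drilled block over the free end of the bent bar, slide it round the bend and along the far leg, and with it push the stiff black stop sleeve fully home against the post's collar, so that the lamp hangs over the clamped injector. Let it hang there, lamp face down, and go clear of it. Do not shove or tip the stand, knock the lamp over, or disturb the other things on the bench.

Things in the scene. Friction and masses are not known exactly. Their poses are not given: they have to be found in the camera images.
- lamp: Loose inspection lamp, 95 mm tall, 0.2 kg, standing on its round face; origin: centre of its underside, z up. Upwards: lamp head 50 mm across (to 16 mm), neck, aluminium block (24 to 56 mm high; 18 along x, 32 along y) drilled through along x, black square stem to hold it by (16 x 16 mm, sides along x and y, 56 to 95 mm high). The same turned half round about z.
- lamp_bore (a point): Middle of the lamp's bore, 40 mm above the lamp's origin; x along the bore, z up. The bore is round, 14 mm wide, 18 mm long, chamfered 1.5 mm at its mouths.
- stand: Lamp stand, 5 kg, NOT fixed: slides or tips if pushed with about 25 N. Origin: centre of the underside of its grey base plate (160 along x, 220 along y, 14 mm thick). A post at x 60, y -75 mm carries a level round steel bar, 10 mm thick, axis 150 mm above the bench, its other end free. Below the far leg an injector lies clamped (top 62 mm high). Nothing rises over 13 mm above the bar's axis.
- rod_tip (a point): End point of the bar's axis at its free end (the round end cap reaches 5 mm beyond); x points along the free leg into the bar, the way the lamp must go on, z up.
- home (a point): Where the middle of the lamp's bore belongs on the far leg, on the bar's axis, with the sleeve home and the lamp's block against it: 25 mm from the post collar's face, at x 60, y -25, z 150 mm in the stand's frame. x points along the far leg towards the post (the way to push), z up. Let go, the lamp hangs 2 mm lower than the axis.
- sleeve (a joint): Black stop sleeve on the far leg (16 mm long, 24 mm across): its distance in m from its home against the post's collar (0 = home, up to 0.04). It is stiff, about 10 N to push, and stays where it is left.
- sleeve_face (a point): Centre of the sleeve's face that looks towards the bend, on the bar's axis; the lamp's block pushes here.
- injector_a: Bystander: fuel injector, 85 mm long, lying on the bench; origin under its middle.
- injector_b: Bystander: second such injector.
- jar: Bystander: small closed jar, 52 mm across, 70 mm tall; origin at the centre of its underside.
- screwdriver: Bystander: screwdriver lying on the bench; origin under its middle, x along it.
- bend (a point): Centre about which the bar bends, at x 10, y 30, z 150 mm in the stand's frame, axes as the stand's. Bar axis in the stand's frame (mm): far leg from the post collar's face (x 60, y -50; collar 24 across) along +y to (60, 30); arc of radius 50 about this centre, 120 degrees to the left, to (-15, 73.3); free leg straight 80 mm to the free end (-84.3, 33.3).
Things that resemble listed ones, but are neither listed nor needed, are in the scene too. Leave any orange look-alike of the lamp alone.

How it is judged:
On the way, in this order (a step that is already met when the one before it is completed fails the run):
1. the lamp's block is threaded on the free leg of the bar (x of lamp_bore in the frame of rod_tip between 0.01 and 0.085 m and y of lamp_bore in the frame of rod_tip between -0.005 and 0.005 m and z of lamp_bore in the frame of rod_tip between -0.006 and 0.006 m and angle between the x axis of lamp_bore and the x axis of rod_tip, either way round below 0.35 rad), for 0.1 s.
2. the lamp has come round the bend onto the far leg (x of lamp_bore in the frame of home between -0.055 and 0.006 m and y of lamp_bore in the frame of home between -0.005 and 0.005 m and z of lamp_bore in the frame of home between -0.006 and 0.006 m and angle between the x axis of lamp_bore and the x axis of home, either way round below 0.35 rad), for 0.1 s.
At the end, for the whole second after the job is handed in: The sleeve is within 2 mm of its home, the lamp hangs on the far leg with its bore within 5 mm of its home place along and across the bar (6 mm in height), lamp face down within 20 degrees, at rest, and the stand stands flat (value of joint sleeve below 0.002 m and x of lamp_bore in the frame of home between -0.005 and 0.005 m and y of lamp_bore in the frame of home between -0.005 and 0.005 m and z of lamp_bore in the frame of home between -0.006 and 0.006 m and angle between lamp's own z axis and vertical below 0.35 rad and linear speed of lamp below 0.02 m/s and angle between stand's own z axis and vertical below 0.03 rad); the robot touches nothing.
It fails at once if the stand is shoved more than 12 mm (distance of stand from where it was at the start of the episode above 0.012 m).
It fails at once if the stand is tipped by more than 6 degrees (angle between stand's own z axis and vertical above 0.105 rad).
It fails at once if the lamp is knocked over (angle between lamp's own z axis and vertical above 1 rad).
It fails at once if a bystander is moved more than 30 mm (distance of any of injector_a, injector_b, jar, screwdriver from where it was at the start of the episode above 0.03 m).
It also fails if it takes over 58 s, if anything falls off the work surface, if the arm or the gripper's body presses on something with over 40 N, if the wrist force passes 120 N, or if a joint passes its speed limit or range.

## Robot

A 7-joint arm with a two-finger parallel gripper is mounted at the origin on the work surface. World frame = base frame: x ahead of the robot, y to its left, z up, the work surface at z = 0. Lengths are in m, angles in rad, forces in N, time in s.
With the tool pointing down it reaches from about 0.4 to 0.85 m from the base axis. Payload 10.4 kg.
Tool frame: the origin (TCP) lies at the very end of the fingers, on their centre line; the grasp point (between the pads) lies 19 mm behind it (env.hold_point_z is the distance from the TCP to the grasp point, in m); z points along the fingers, y is the line along which they close (so a half turn about z gives the same grasp; the last joint's range is limited). The gripper opens to 85 mm and grips with 20 to 120 N. Pads are 22 mm wide; open, the fingers measure 114 mm over their backs; the gripper's body (76 mm by 85 mm) begins 54 mm behind the grasp point. The pads swing forward as they close: fully open they stand 13 mm farther back than shut.
Start: joints at [-1.345, 0.332, -0.065, 1.46, 0.022, 1.35, -0.088], TCP at [0.154, 0.606, 0.202] pointing down, gripper open.
Joint ranges: [-2.6, 2.6], [-0.5, 2.12], [-1.47, 1.34], [0.16, 2.42], [-1.27, 4.41], [0.06, 2.06], [-2.6, 2.6]. Speed limits (rad/s): [2.22, 2.22, 2.79, 2.79, 3.14, 3.14, 3.14].

## Interface

Orientations are given as a unit quaternion [x, y, z, w].
In Python, from station import env gives the robot as it stands.
- The arm moves only by the shell command python3 -m creep 'ROWS' [OPENING] [FORCE]. ROWS is JSON, one flat list of numbers, 4 for each row, row after row: the shift along the tool's x, y, z in cm, then the turn about the tool's z in degrees. In form: [x, y, z, turn, x, y, z, turn, ...]. A call has 1 to 5 rows; each row shifts and turns the commanded pose from where the row before left it, along the tool's axes as they then stand; what a row does not reach is not made up. A row lasts 1/8 s, in which the tool goes at most 62.5 mm and 10.7 degrees, less where a joint would pass 70% of its speed; a pose out of reach is approached as far as the arm can. A call with a gripper value outside its range is refused whole. OPENING is the finger opening in cm, from 0 to 8.54, set as the call begins (- or left out, the last holds). The fingers move at their own pace and stop on an object; FORCE is the grip in N (left out, the last holds). Time passes only in rows, so rows that do not move let the fingers close. It gives the time, the measured TCP pose, the force, the opening and the grip force at its end, in the units of the state.
- env.state(): the state, without advancing time (a new reading comes with each control period).
- env.read_camera(name): name is "side" or "top" or "wrist"; returns the picture (480x640x3 uint8, blue, green, red); there is no depth.
- env.calibration(name): a dict with "camera_matrix" (3x3 intrinsics, pixels), "distortion" ([k1, k2, p1, p2, k3] as OpenCV has them; the pictures are not rectified), "rvec" (rotation vector, rad) and "tvec" (3), from world to camera coordinates, as OpenCV has them. Camera axes: x right, y down, z forward; pixel columns grow to the right and rows downward; lengths in m; the calibration is good to about 2 mm. A picture is of the moment at which its call begins: read the wrist's pose just before it. calibration takes no time and is no camera call; for the wrist camera it gives the pose at the moment of the call.
- env.job_done(): hands the job in; it is judged then, once.
The state is a dict: "t": time; "joints": joint angles; "qvel": joint speeds; "tau": joint torques, N m; "tool_pos": TCP position; "ee_rot": TCP orientation; "contact_force": force on the tool from outside, world axes, zero at the start; "ft_torque": the same for the moment, N m; "finger_gap": opening from 0.0 (shut) to 1.0 (fully open); "finger_force": force on a finger pad.
Only numpy, scipy, OpenCV 4.12 (cv2) and the standard library are available. Lean on these libraries where they do the work, as an engineer would, in place of code of your own. Each camera call takes 0.05 s, during which the arm holds its last target. There are 200 camera calls.

## Working session

There is one attempt and no reset: what is moved stays moved. The work goes in short steps, Python scripts to look and compute and a shell command to move; the robot and the scene stay as the last step left them, time stands still between calls to the robot, and variables do not carry over. Pictures are saved under pics/ and viewed, at most 12 in all, crops included, and the job is handed in when it is done.

```bash
ls; mkdir -p pics
python3 - <<'E'
from station import env
import cv2,json
s=env.state();print(s)
for n in ("side","top"):
    cv2.imwrite(f"pics/{n}0.png",env.read_camera(n))
    print(n,env.calibration(n))
print(env.calibration("wrist"))
E
```

```text
pics
{'t': 0.0, 'joints': array([-1.34461083,  0.33288749, -0.06467385,  1.46090548,  0.02160261,
        1.34993531, -0.08850635]), 'qvel': array([-2.76183868e-04, -5.89425375e-04, -1.36934744e-03, -9.98997268e-04,
        1.70933259e-05, -2.02074865e-03,  1.19381853e-03]), 'tau': array([ 3.64465232e-04, -6.25450230e+01,  4.93639405e-02, -3.91611171e+01,
        1.61861797e-02,  9.96442657e-03,  2.27824671e-05]), 'tool_pos': array([0.15381366, 0.60535063, 0.20132327]), 'ee_rot': array([ 1.24077257e-01,  9.92272299e-01, -7.18348546e-04, -5.05984069e-05]), 'contact_force': array([ 2.2771152e-04, -8.6647674e-01, -1.7643180e-01]), 'ft_torque': array([-0.00197608, -0.02802355,  0.04991865]), 'finger_force': 0.0, 'finger_gap': 1.0008413073227598}
side {'camera_matrix': array([[603.32983935,   0.        , 321.04041405],
       [  0.        , 603.32983935, 237.08894431],
       [  0.        ,   0.        ,   1.        ]]), 'distortion': array([0.0357391, 0.       , 0.       , 0.       , 0.       ]), 'rvec': array([ 2.31810111, -0.89028621,  0.33376498]), 'tvec': array([-0.45415951,  0.40535634,  1.13720569])}
top {'camera_matrix': array([[614.2490604 ,   0.        , 318.06671046],
       [  0.        , 614.2490604 , 249.80961192],
       [  0.        ,   0.        ,   1.        ]]), 'distortion': array([0.00522855, 0.        , 0.        , 0.        , 0.        ]), 'rvec': array([ 2.17920689, -2.20965251,  0.06982907]), 'tvec': array([0.0433931 , 0.61318708, 1.70608906])}
{'camera_matrix': array([[402.56851559,   0.        , 320.37800287],
       [  0.        , 402.56851559, 240.86447822],
       [  0.        ,   0.        ,   1.        ]]), 'distortion': array([0.00597866, 0.        , 0.        , 0.        , 0.        ]), 'rvec': array([-2.2610633 , -1.76018982, -0.29328909]), 'tvec': array([-0.62562832, -0.04253172,  0.38097983])}
```

View pics/top0.png

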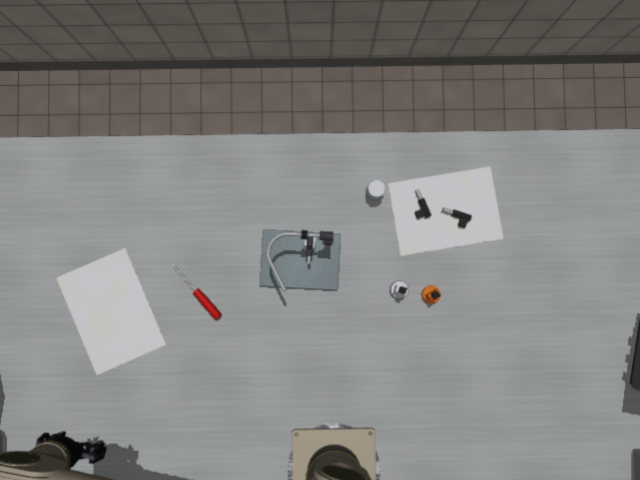

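View pics/side0.png

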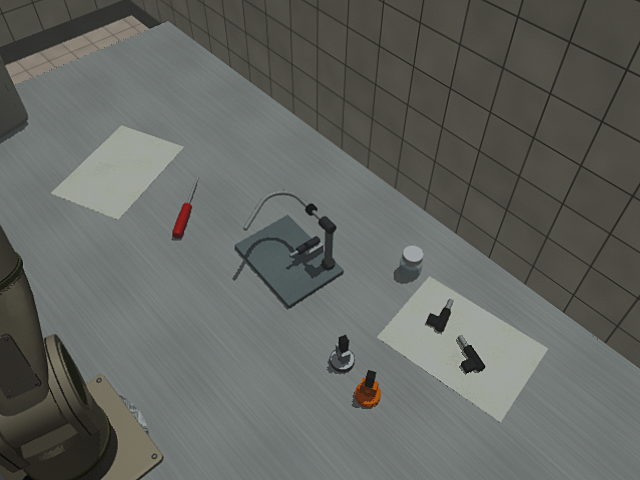

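The top view shows the grey base at (262–341, 231–290), with the bar's free tip near (284, 290). The white lamp is at (400, 290) and its orange look-alike at (431, 294). Next I'll compute positions.

```bash
cat > h.py <<'E'
from station import env
import cv2, numpy as np
from scipy.spatial.transform import Rotation as Ro
def cal(n):
    c=env.calibration(n); return c["camera_matrix"],c["distortion"],Ro.from_rotvec(c["rvec"]).as_matrix(),np.array(c["tvec"])
def ray(c,px):
    K,d,R,t=c; p=cv2.undistortPoints(np.array(px,float).reshape(1,1,2),K,d).ravel()
    v=R.T@np.array([p[0],p[1],1]); return -R.T@t, v/np.linalg.norm(v)
def plane(c,px,z):
    o,v=ray(c,px); return o+v*(z-o[2])/v[2]
def tri(*rs):
    A=0;b=0
    for o,v in rs:
        P=np.eye(3)-np.outer(v,v);A=A+P;b=b+P@o
    x=np.linalg.solve(A,b); return x,[np.linalg.norm((np.eye(3)-np.outer(v,v))@(x-o)) for o,v in rs]
def proj(c,p):
    K,d,R,t=c; return cv2.projectPoints(np.array(p,float).reshape(-1,1,3),R,t,K,d)[0].reshape(-1,2)
E
python3 - <<'E'
from h import *
im=cv2.imread("pics/top0.png"); c=cal("top")
hsv=cv2.cvtColor(im,cv2.COLOR_BGR2HSV)
print(hsv[280,270],hsv[200,270])
m=cv2.inRange(hsv,(80,40,40),(110,120,150))
roi=np.zeros_like(m);roi[215:310,240:360]=m[215:310,240:360]
cn=max(cv2.findContours(roi,0,2)[0],key=cv2.contourArea)
r=cv2.minAreaRect(cn);bx=cv2.boxPoints(r);W=np.array([plane(c,p,.014) for p in bx]);print(r,W.round(4).tolist(),W.mean(0))
for a,b in((0,1),(1,2)):
    d=W[b]-W[a];print(np.linalg.norm(d),np.degrees(np.arctan2(d[1],d[0])))
print("lamp approx",plane(c,(400,290),.02))
a=cv2.resize(im[270:315,375:450],(750,450),interpolation=2); cv2.imwrite("pics/c1.png",a)
E
```

```text
[ 96  28 128] [ 90   2 151]Traceback (most recent call last):
  File "<stdin>", line 7, in <module>
ValueError: max() iterable argument is empty
```

Run:
```python
from h import *
im=cv2.imread("pics/top0.png"); c=cal("top")
hsv=cv2.cvtColor(im,cv2.COLOR_BGR2HSV)
m=cv2.inRange(hsv,(85,15,40),(110,120,170))
roi=np.zeros_like(m);roi[215:310,240:360]=m[215:310,240:360]
roi=cv2.morphologyEx(roi,cv2.MORPH_OPEN,np.ones((3,3)))
cn=max(cv2.findContours(roi,0,2)[0],key=cv2.contourArea)
r=cv2.minAreaRect(cv2.convexHull(cn));bx=cv2.boxPoints(r);W=np.array([plane(c,p,.014) for p in bx]);print(r,W.round(4).tolist(),W.mean(0))
for a,b in((0,1),(1,2)):
    d=W[b]-W[a];print(np.linalg.norm(d),np.degrees(np.arctan2(d[1],d[0])))
for z in (.0,.056,.095):print("lamp approx",plane(c,(400,290),z))
S=cal("side")
print("side lamp",plane(S,(341,359),.016), "stem top",plane(S,(344,338),.095))
```

```text
((304.5, 261.5), (55.0, 69.0), 90.0) [[0.6604, 0.1696, 0.014], [0.6578, -0.0247, 0.014], [0.5031, -0.0223, 0.014], [0.5059, 0.171, 0.014]] [0.58178256 0.07339648 0.014     ]
0.19431200473269378 -90.77880396427834
0.15463425541198764 179.0826549957881
lamp approx [ 0.49781918 -0.19516413  0.        ]
lamp approx [ 0.49832415 -0.18743227  0.056     ]
lamp approx [ 0.49867582 -0.18204758  0.095     ]
side lamp [ 0.49423103 -0.19254123  0.016     ] stem top [ 0.49912311 -0.19177663  0.095     ]
```

```bash
cat >> h.py <<'E'
def tool():
    s=env.state(); return np.array(s["tool_pos"]),Ro.from_quat(s["ee_rot"]).as_matrix()
def delta(target,heading=None):
    "shift in tool cm to a world target, turn in deg so tool y has heading"
    p,R=tool(); d=R.T@(np.array(target)-p)*100
    h=np.degrees(np.arctan2(R[1,1],R[0,1])); tr=None if heading is None else (h-heading+180)%360-180
    print("tcp",p.round(4),"yhead",round(h,2),"tilt",R[:,2].round(4),"-> shift cm",d.round(2),"turn",tr, "F",env.state()["contact_force"].round(1))
E
python3 -m creep '[-4.16,-3.53,-0.8,0,-4.16,-3.53,-0.8,0,-4.16,-3.53,-0.8,0,-4.16,-3.53,-0.8,0,-4.16,-3.53,-0.8,0]'
python3 -m creep '[-4.16,-3.53,-0.8,0,-4.16,-3.53,-0.8,0,-4.16,-3.53,-0.8,0,-4.16,-3.53,-0.8,0,-4.16,-3.53,-0.8,0]'
python3 -m creep '[0,0,0,0,0,0,0,0]'
python3 - <<'E'
from h import *
p,R=tool();c=cal("wrist");o=-c[2].T@c[3]
print("cam in tool",R.T@(o-p), "axes",(R.T@c[2].T).round(3))
delta([.5,-.19,.28]); print(env.state()["joints"].round(2))
cv2.imwrite("pics/w1.png",env.read_camera("wrist"))
print(proj(c,[[.582,.06,.014],[.5,.1,.15],[.497,-.192,.05]]))
E
```

```text
t: 0.72
tool_pos: [0.3128, 0.3817, 0.2422]
ee_rot: [0.124, 0.992, -0.0, -0.0]
contact_force: [0.2, 1.1, 0.1]
finger_gap: 1.004
finger_force: 0.0
t: 1.35
tool_pos: [0.4708, 0.1595, 0.2822]
ee_rot: [0.124, 0.992, 0.0, -0.0]
contact_force: [1.3, 1.1, 0.8]
finger_gap: 1.003
finger_force: 0.0
t: 1.6
tool_pos: [0.4698, 0.1616, 0.2817]
ee_rot: [0.124, 0.992, -0.0, -0.0]
contact_force: [-0.5, 0.2, -0.5]
finger_gap: 1.002
finger_force: 0.0
cam in tool [ 0.08413474  0.00096981 -0.17231207] axes [[ 0.001 -0.946 -0.325]
 [ 1.     0.001  0.001]
 [-0.001 -0.325  0.946]]
tcp [0.4698 0.1616 0.2817] yhead 75.75 tilt [-8.e-04  1.e-04 -1.e+00] -> shift cm [-11.58 -33.33   0.17] turn None F [-0.5  0.2 -0.5]
[-0.79 -0.    0.37  1.68 -0.    1.46  0.9 ]
[[260.65625329 293.18927548]
 [254.97617297 268.84905941]
 [ 14.83801858 291.13669904]]
```

View pics/w1.png

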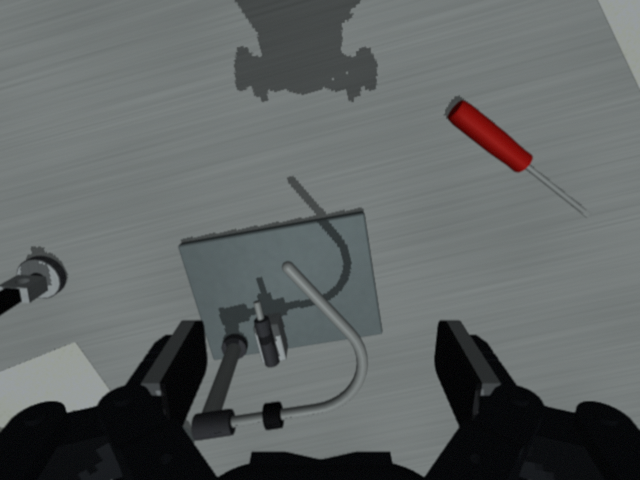

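```bash
cat > w1.py <<'E'
from h import *
im=cv2.imread("pics/w1.png"); c=cal("wrist"); g=cv2.cvtColor(im,6)
cs=np.array([[180,243],[363,211],[382,332]],np.float32).reshape(-1,1,2)
cs=cv2.cornerSubPix(g,cs,(6,6),(-1,-1),(3,50,.01)).reshape(-1,2);print(cs)
W=np.array([plane(c,p,.014) for p in cs])
e=W[1]-W[0]; f=W[1]-W[2]
print(np.linalg.norm(e),np.linalg.norm(f)); hy=np.degrees(np.arctan2(e[1],e[0]));hx=np.degrees(np.arctan2(-f[1],-f[0]));print("y head",hy,"x head",hx)
ctr=(W[0]+W[2])/2; yaw=np.radians((hy-90+hx)/2); print("stand",ctr,np.degrees(yaw))
def st(p): 
    C,S=np.cos(yaw),np.sin(yaw); p=np.atleast_2d(np.array(p,float))/1000
    return np.c_[ctr[0]+C*p[:,0]-S*p[:,1],ctr[1]+S*p[:,0]+C*p[:,1],p[:,2]]
P=[[-84.3,33.3,150],[-15,73.3,150],[60,30,150],[60,-50,150]]
print(st(P).round(4).tolist()); print(proj(c,st(P)).round(1).tolist())
print(g[285:287,285:330].tolist())
E
python3 w1.py
```

```text
[[178.12465 245.73677]
 [363.53955 210.72464]
 [382.341   332.76666]]
0.2176001668797815 0.1602848962527226
y head 86.96346614149942 x head -3.6896260335468574
stand [0.58586602 0.08916517 0.014     ] -3.3630799460237166
[[0.5037, 0.1274, 0.15], [0.5752, 0.1632, 0.15], [0.6475, 0.1156, 0.15], [0.6428, 0.0357, 0.15]]
[[287.8, 265.7], [350.0, 330.7], [317.2, 407.6], [233.8, 420.6]]
[[104, 103, 104, 104, 104, 105, 105, 103, 104, 103, 101, 100, 100, 106, 115, 122, 129, 138, 140, 135, 126, 117, 111, 103, 95, 84, 74, 70, 79, 92, 100, 101, 101, 101, 100, 100, 101, 101, 100, 100, 99, 100, 101, 100, 101], [104, 104, 104, 104, 103, 104, 103, 104, 105, 104, 104, 101, 98, 100, 107, 115, 122, 129, 138, 140, 134, 126, 116, 110, 103, 94, 83, 73, 69, 77, 90, 98, 99, 100, 101, 99, 99, 100, 100, 100, 99, 100, 100, 102, 101]]
```

The wrist view shows the base corners at (178, 246), (363, 211) and (382, 333), and the bar tip at (288, 266). This fits the stand model with a yaw of about -3.4°. The lamp is next.

```bash
python3 -m creep '[-1,-5.6,0,0,-1,-5.6,0,0,-1,-5.6,0,0,-1,-5.6,0,0,-1,-5.6,0,0]' >/dev/null
python3 -m creep '[-1,-5.6,0,0,0,0,0,0,0,0,0,0]'
python3 - <<'E'
from h import *
c=cal("wrist");im=env.read_camera("wrist");cv2.imwrite("pics/w2.png",im)
delta([.497,-.192,.28]); np.save("w2.npy",np.r_[c[2].ravel(),c[3]])
x,y=proj(c,[.497,-.192,.05])[0].astype(int);print(x,y)
cv2.imwrite("pics/w2c.png",cv2.resize(im[y-60:y+60,x-80:x+80],None,fx=5,fy=5,interpolation=2))
E
```

```text
t: 2.65
tool_pos: [0.4459, -0.1776, 0.2818]
ee_rot: [0.123, 0.992, 0.0, -0.0]
contact_force: [-0.0, 0.8, 0.6]
finger_gap: 1.006
finger_force: 0.0
tcp [ 0.446  -0.1773  0.2818] yhead 75.92 tilt [-5.e-04  4.e-04 -1.e+00] -> shift cm [-5.31 -0.19  0.18] turn None F [-0.   0.8 -0.4]
317 239
```

View pics/w2c.png

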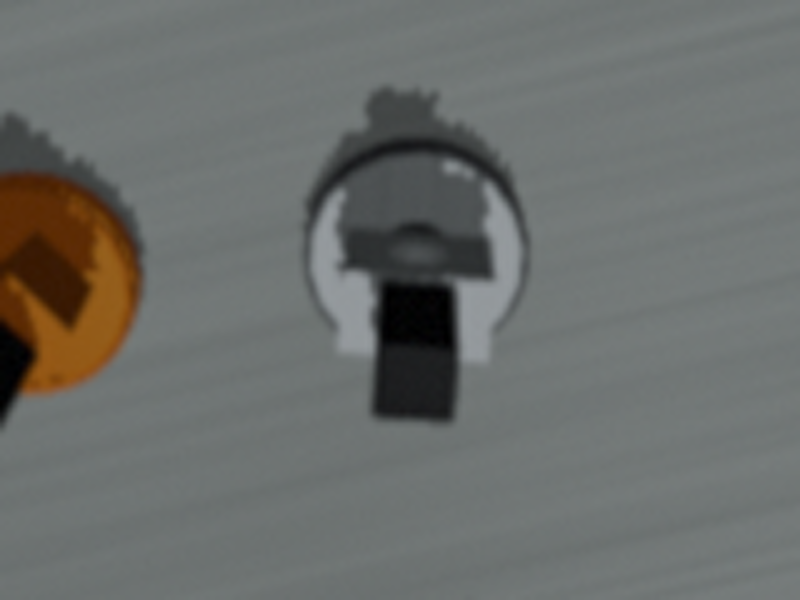

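Run:
```python
from h import *
c=cal("wrist");x0,y0=317-80,239-60
f=lambda u,v,z:plane(c,(x0+(u+.5)/5-.5,y0+(v+.5)/5-.5),z)
T=np.array([f(*p,.095) for p in((378,345),(457,348),(452,419),(373,415))])
B=np.array([f(*p,.056) for p in((340,270),(495,278),(490,362),(337,352))])
for Q in(T,B):
    print(Q.mean(0))
    for a,b in((0,1),(3,2),(0,3),(1,2)):
        d=Q[b]-Q[a];print(round(np.linalg.norm(d),4),np.degrees(np.arctan2(d[1],d[0])).round(1))
# head circle
im=cv2.imread("pics/w2.png");
for u,v in((305,255),(529,255),(417,138)):print(f(u,v,.008))
delta(T.mean(0),-17.5)
```

```text
[ 0.49795273 -0.18967746  0.095     ]
0.015 73.6
0.0152 72.8
0.0143 -18.2
0.0145 -17.5
[ 0.49807707 -0.18962637  0.056     ]
0.0323 72.8
0.0323 72.0
0.0181 -16.8
0.0186 -16.6
[ 0.49344735 -0.21494941  0.008     ]
[ 0.50606656 -0.16451126  0.008     ]
[ 0.47270473 -0.18296303  0.008     ]
tcp [ 0.446  -0.1773  0.2818] yhead 75.92 tilt [-5.e-04  4.e-04 -1.e+00] -> shift cm [-5.35  0.06 18.68] turn 93.42099559518743 F [-0.   0.8 -0.4]
```

Around the crop's centre, the lamp stem top is at (415, 382), and the block's long side runs horizontally in the picture. That puts the lamp at (0.498, -0.190) with the bore heading about -17.3°.

```bash
python3 -m creep '[0,0,0,10.35,0,0,0,10.35,0,0,0,10.35,0,0,0,10.35,0,0,0,10.35]' >/dev/null
python3 -m creep '[0,0,1,10.35,0,0,1,10.35,0,0,1,10.35,0,0,1,10.35,0,0,0,0]'
python3 -m creep '[0,0,0,0]' >/dev/null
python3 - <<'E'
from h import *
delta([.498,-.1897,.060],-17.2); print(env.state()["joints"].round(2))
E
```

```text
t: 3.95
tool_pos: [0.4456, -0.1775, 0.2414]
ee_rot: [0.805, 0.594, -0.0, -0.001]
contact_force: [-0.0, -0.1, 0.3]
finger_gap: 0.997
finger_force: 0.0
tcp [ 0.4459 -0.1784  0.2424] yhead -17.08 tilt [ 3.e-04  1.e-04 -1.e+00] -> shift cm [ 0.45  5.31 18.24] turn 0.11783137641279495 F [ 0.3 -0.5 -0.9]
[-0.42 -0.05  0.69  1.8   0.03  1.38 -0.03]
```

```bash
python3 -m creep '[0.15,1.77,3.5,0,0.15,1.77,3.5,0,0.15,1.77,3.5,0,0,0,0,0,0,0,0,0]' >/dev/null
python3 - <<'E'
from h import *
delta([.498,-.1897,.060],-17.2)
cv2.imwrite("pics/w3.png",env.read_camera("wrist"))
E
python3 -m creep '[0,0,2.6,0,0,0,2.6,0,0,0,2.5,0,0,0,0,0,0,0,0,0]'
python3 - <<'E'
from h import *
delta([.498,-.1897,.060],-17.2)
E
```

```text
tcp [ 0.4978 -0.1909  0.1384] yhead -17.32 tilt [ 9.e-04 -2.e-04 -1.e+00] -> shift cm [ 0.12 -0.03  7.84] turn -0.12356226339568366 F [-0.   0.2  1. ]
t: 5.38
tool_pos: [0.4985, -0.191, 0.0619]
ee_rot: [0.806, 0.592, 0.001, 0.001]
contact_force: [0.2, -0.9, -0.1]
finger_gap: 1.0
finger_force: 0.0
tcp [ 0.4985 -0.191   0.0619] yhead -17.39 tilt [ 2.4e-03  1.0e-04 -1.0e+00] -> shift cm [ 0.11 -0.09  0.19] turn -0.19127518237999652 F [ 0.2 -0.9 -0.1]
```

View pics/w3.png

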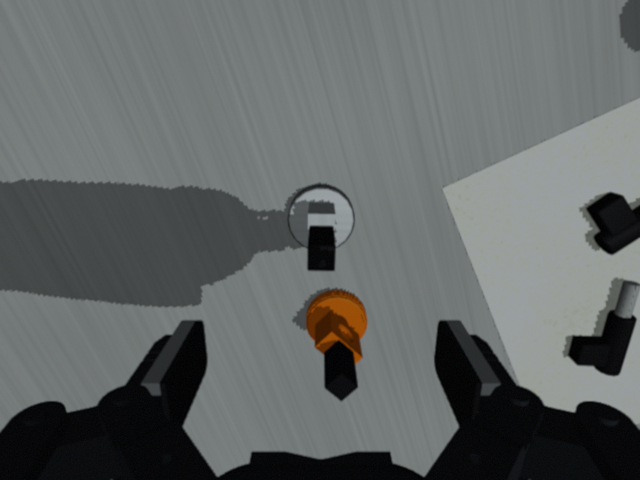

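The wrist view has the white lamp's stem at (321, 250), centred under the tool line. The orange one sits between the fingers' image but well behind them, clear. Now I'll grasp.

```bash
python3 -m creep '[0.1,0,0.15,0,0,0,0,0,0,0,0,0]' >/dev/null
python3 -m creep '[0,0,0,0,0,0,0,0,0,0,0,0,0,0,0,0,0,0,0,0]' 1.0 80
python3 -m creep '[0,0,0,0,0,0,0,0,0,0,0,0]'
python3 - <<'E'
from h import *
delta([.498,-.1897,.060],-17.2)
cv2.imwrite("pics/w4.png",env.read_camera("wrist"))
E
```

```text
t: 6.38
tool_pos: [0.4983, -0.1899, 0.0588]
ee_rot: [0.806, 0.592, 0.0, 0.0]
contact_force: [0.1, -0.4, 2.3]
finger_gap: 0.149
finger_force: 78.2
t: 6.75
tool_pos: [0.4982, -0.1899, 0.0588]
ee_rot: [0.806, 0.592, 0.0, 0.0]
contact_force: [1.1, -0.9, 5.0]
finger_gap: 0.151
finger_force: 78.5
tcp [ 0.4982 -0.1899  0.0588] yhead -17.4 tilt [ 6.e-04 -1.e-04 -1.e+00] -> shift cm [ 0.02 -0.03 -0.12] turn -0.20435285513792678 F [ 1.1 -0.9  5. ]
```

```bash
python3 -m creep '[0,0,-1,0,0,0,-3,0,0,0,-3.5,0,0,0,-3.5,0,0,0,0,0]'
python3 -m creep '[3,-1.4,0,0,3.4,-1.6,0,0,3.4,-1.6,0,0,3.4,-1.6,0,0,3.4,-1.6,0,0]' >/dev/null
python3 -m creep '[3.4,-1.6,0,0,3.4,-1.6,0,0,3.4,-1.6,0,0,0,0,0,0]' >/dev/null
python3 -m creep '[0,0,0,-8.8,0,0,0,-8.8,0,0,0,-8.8,0,0,0,-8.8,0,0,0,-8.8]' >/dev/null
python3 -m creep '[0,0,0,0,0,0,0,0]'
python3 - <<'E'
from h import *
u=np.array([np.cos(np.radians(26.64)),np.sin(np.radians(26.64)),0])
delta(np.array([.5037,.1274,.1688])-.05*u,26.64);print(env.state()["joints"].round(2))
for n in("wrist","side","top"):
    c=cal(n);np.savez(f"p5{n}.npz",im=env.read_camera(n),K=c[0],d=c[1],R=c[2],t=c[3])
c=cal("side");im=np.load("p5side.npz")["im"]
x,y=proj(c,[.48,.115,.15])[0].astype(int);a=cv2.resize(im[y-40:y+40,x-50:x+50],None,fx=4,fy=4,interpolation=2)
w=np.load("p5wrist.npz")["im"][150:470,120:520]
cv2.imwrite("pics/p5.png",np.vstack([a,w])[:600]);print(x,y)
E
```

```text
t: 7.42
tool_pos: [0.4987, -0.1903, 0.1708]
ee_rot: [0.806, 0.592, 0.001, 0.001]
contact_force: [-0.1, -0.9, -2.2]
finger_gap: 0.153
finger_force: 78.5
t: 9.43
tool_pos: [0.4575, 0.103, 0.1681]
ee_rot: [0.527, 0.85, -0.0, -0.0]
contact_force: [0.1, 0.6, -2.0]
finger_gap: 0.151
finger_force: 78.6
tcp [0.4575 0.103  0.1681] yhead 26.37 tilt [-9.e-04 -4.e-04 -1.e+00] -> shift cm [ 0.11  0.22 -0.07] turn -0.2700169459220092 F [ 0.1  0.6 -2. ]
[-0.77 -0.01  0.45  1.92  0.    1.23  0.14]
238 235
```

View pics/p5.png

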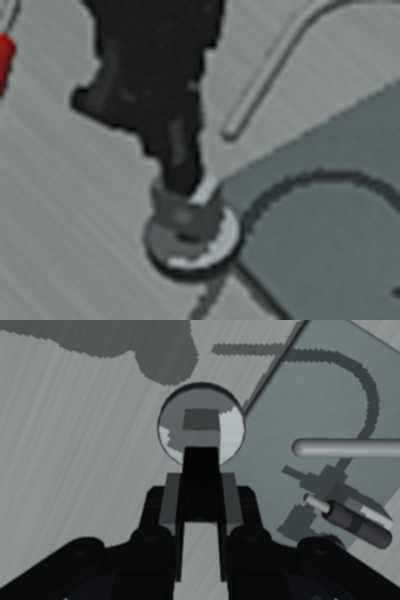

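```bash
cat > m5.py <<'E'
from h import *
D=np.load("p5wrist.npz");c=(D["K"],D["d"],D["R"],D["t"]);im=D["im"];g=cv2.cvtColor(im,6).astype(float)
p,R=tool()
pts=[]
for col in range(430,560,10):
    v=g[262:300,col]; 
    m=cv2.inRange(im[262:300,col].reshape(-1,1,3),(0,0,0),(255,255,255))
    d=np.abs(np.diff(v)); e=np.where(d>6)[0]; pts.append((col,262+e.min()+1,262+e.max()+1)) if len(e) else 0
for col,a,b in pts:
    q=plane(c,(col,(a+b-1)/2),.15); l=(R.T@(q-p))*1000; print(col,a,b,q.round(4),"tool mm",l.round(1))
print(g[265:295,480].astype(int).tolist())
# head circle
hsv=cv2.cvtColor(im,cv2.COLOR_BGR2HSV)
s=cal("side");u=np.array([.894,.448,0])
print("side pred tip axis, cap end",proj(s,[[.5037,.1274,.15],np.array([.5037,.1274,.15])-.005*u]))
G=cv2.cvtColor(np.load("p5side.npz")["im"],6)
print(G[220:236,238:256].tolist())
print("wrist pred cap",proj(c,np.array([.5037,.1274,.15])-.005*u), g[278,405:425])
E
python3 m5.py
```

```text
430 267 287 [0.5086 0.1284 0.15  ] tool mm [-0.3 56.7 18.4]
440 267 286 [0.513  0.1309 0.15  ] tool mm [-0.  61.8 18.4]
450 268 297 [0.5195 0.1303 0.15  ] tool mm [-3.4 67.3 18.4]
460 268 290 [0.523  0.1343 0.15  ] tool mm [-1.4 72.2 18.4]
470 268 293 [0.5281 0.1359 0.15  ] tool mm [-2.3 77.5 18.4]
480 263 287 [0.531  0.1408 0.15  ] tool mm [ 0.8 82.3 18.4]
490 265 287 [0.5359 0.1426 0.15  ] tool mm [ 0.2 87.5 18.4]
500 268 287 [0.541  0.1442 0.15  ] tool mm [-0.6 92.7 18.4]
510 268 287 [0.5456 0.1465 0.15  ] tool mm [-0.6 97.9 18.4]
520 268 287 [0.5502 0.1487 0.15  ] tool mm [ -0.6 103.   18.4]
530 268 288 [0.5549 0.1508 0.15  ] tool mm [ -0.9 108.2  18.4]
540 268 294 [0.5606 0.1517 0.15  ] tool mm [ -2.6 113.6  18.4]
550 268 289 [0.5643 0.1551 0.15  ] tool mm [ -1.2 118.5  18.4]
[64, 64, 62, 60, 62, 74, 87, 99, 108, 118, 127, 132, 137, 145, 155, 162, 162, 155, 146, 139, 134, 124, 114, 111, 115, 116, 115, 114, 114, 114]
side pred tip axis, cap end [[244.20762453 226.72563815]
 [243.19044569 228.37393639]]
[[95, 135, 134, 129, 130, 130, 132, 134, 131, 118, 124, 142, 133, 101, 81, 114
[... 802 characters left out ...]
32, 135], [118, 136, 133, 134, 134, 126, 107, 95, 99, 124, 142, 138, 136, 133, 133, 134, 132, 135], [109, 136, 133, 134, 134, 134, 136, 137, 136, 134, 137, 137, 139, 136, 135, 134, 134, 135], [108, 138, 134, 132, 134, 134, 134, 132, 132, 131, 133, 135, 138, 140, 137, 139, 136, 132], [101, 141, 133, 132, 133, 134, 133, 134, 132, 133, 132, 134, 135, 140, 144, 136, 124, 114], [101, 141, 134, 132, 131, 133, 133, 134, 135, 133, 133, 133, 137, 133, 126, 112, 94, 93], [89, 136, 134, 131, 134, 133, 132, 135, 136, 137, 137, 128, 120, 106, 91, 91, 93, 93]]
wrist pred cap [[411.18101995 274.20348792]] [119. 119. 119. 118. 120. 117.  97.  67.  68.  81.  92. 102. 110. 117.
 124. 132. 137. 143. 149. 153.]
```

Run:
```python
from h import *
im=np.load("p5wrist.npz")["im"][200:310,290:440]
cv2.imwrite("pics/w5c.png",cv2.convertScaleAbs(cv2.resize(im,None,fx=5,fy=5,interpolation=2),alpha=1.5,beta=10))
```

```text
(no output)
```

View pics/w5c.png

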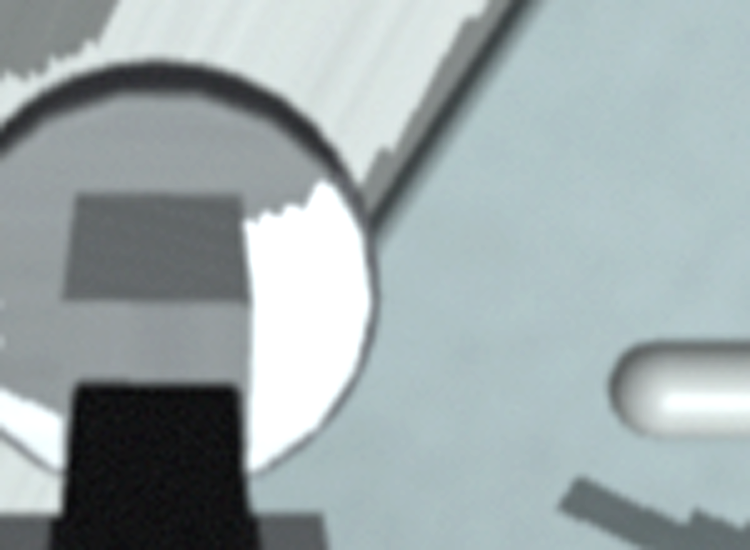

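Run:
```python
from h import *
D=np.load("p5wrist.npz");c=(D["K"],D["d"],D["R"],D["t"]);p,R=tool()
def f(u,v,z):
    q=plane(c,(290+(u+.5)/5-.5,200+(v+.5)/5-.5),z);return ((R.T@(q-p))*1000).round(2)
zb=p[2]-.0588+.056
print("block edge L,R (x=16)",f(63,300,zb),f(250,299,zb)); print("stem edge (x=8)",f(73,386,zb),f(240,386,zb))
for u in(640,745):print("bar",f(u,341,.15),f(u,437,.15))
print("cap end",f(610,389,.15), "head L? R",f(378,300,zb-.04),"top",f(155,62,zb-.056),f(155,92,zb-.04))
```

```text
block edge L,R (x=16) [15.32 -8.32  2.8 ] [15.4   9.13  2.8 ]
stem edge (x=8) [ 6.57 -7.51  2.8 ] [6.55 8.31 2.8 ]
bar [ 4.55 49.9  18.44] [-6.26 50.73 18.44]
bar [ 4.54 60.63 18.44] [-6.27 61.65 18.44]
cap end [-0.81 47.22 18.44] head L? R [-0.55 25.84 42.79] top [23.39  0.32 58.8 ] [24.2   0.31 42.8 ]
```

In the crop, the block's edge is at y=299, x 63–250, and the bar spans y 341–437 with its cap end at x=610. In tool axes the lamp and bar agree sideways to about 0.3 mm and run parallel, with 52 mm to the tip. Now I'll insert.

```bash
python3 -m creep '[0,0.8,-0.07,0,0,0.8,0,0,0,0.8,0,0,0,0.6,0,0,0,0,0,0]'
python3 -m creep '[0,0.6,0,0,0,0.6,0,0,0,0.6,0,0,0,0.6,0,0,0,0,0,0]'
python3 - <<'E'
from h import *
delta([.5,.1274,.1688],26.4)
cv2.imwrite("pics/w6.png",env.read_camera("wrist")[150:330,200:500])
E
```

```text
t: 10.2
tool_pos: [0.4849, 0.1172, 0.1691]
ee_rot: [0.525, 0.851, -0.0, 0.0]
contact_force: [-0.3, 0.0, -2.7]
finger_gap: 0.15
finger_force: 78.5
t: 10.82
tool_pos: [0.5064, 0.1279, 0.1692]
ee_rot: [0.525, 0.851, -0.0, 0.0]
contact_force: [-0.3, -1.4, -2.0]
finger_gap: 0.147
finger_force: 78.5
tcp [0.5064 0.1279 0.1692] yhead 26.6 tilt [ 0.e+00 -2.e-04 -1.e+00] -> shift cm [ 0.24 -0.6   0.04] turn 0.20248510086989313 F [-0.3 -1.4 -2. ]
```

```bash
python3 -m creep '[0,0.7,0,0,0,0.7,0,0,0,0.7,0,0,0,0,0,0]'
python3 - <<'E'
from h import *
p,R=tool();c=cal("wrist")
im=env.read_camera("wrist");cv2.imwrite("pics/w6.png",cv2.resize(im[180:330,270:470],None,fx=4,fy=4,interpolation=2))
E
```

```text
t: 11.38
tool_pos: [0.5253, 0.1374, 0.1691]
ee_rot: [0.525, 0.851, -0.0, 0.0]
contact_force: [0.1, 0.4, -2.5]
finger_gap: 0.152
finger_force: 78.5
```

View pics/w6.png

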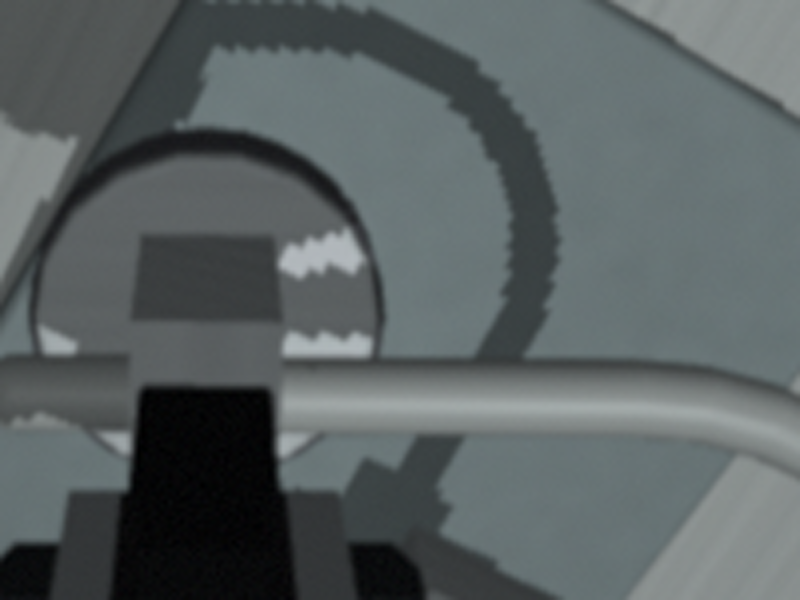

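Threaded: the bar emerges from the block at (285, 395) and the bend starts near x=650, about 56 mm ahead. I'll slide along to the bend.

```bash
python3 -m creep '[0,1.12,0,0,0,1.12,0,0,0,1.12,0,0,0,1.12,0,0,0,1.12,0,0]'
python3 -m creep '[0,0,0,0]'
python3 -m creep '[-0.076,0.87,0,10,-0.076,0.87,0,10,-0.076,0.87,0,10,0,0,0,0,0,0,0,0]'
python3 - <<'E'
from h import *
delta([.5,.1274,.1688],26.4);print(env.state()["ft_torque"].round(2),env.state()["joints"].round(2))
c=cal("wrist");np.savez("p7.npz",im=env.read_camera("wrist"),K=c[0],d=c[1],R=c[2],t=c[3])
E
```

```text
t: 12.05
tool_pos: [0.5757, 0.1626, 0.1692]
ee_rot: [0.525, 0.851, -0.0, -0.0]
contact_force: [-0.4, 0.1, -2.3]
finger_gap: 0.148
finger_force: 78.5
t: 12.18
tool_pos: [0.5755, 0.1625, 0.169]
ee_rot: [0.525, 0.851, -0.0, 0.0]
contact_force: [0.4, -0.2, -3.2]
finger_gap: 0.149
finger_force: 78.5
t: 12.8
tool_pos: [0.6, 0.1673, 0.1693]
ee_rot: [0.727, 0.687, -0.0, -0.0]
contact_force: [-0.8, 1.0, -1.6]
finger_gap: 0.149
finger_force: 78.5
tcp [0.6    0.1673 0.1693] yhead -3.19 tilt [-3.e-04  1.e-04 -1.e+00] -> shift cm [-4.54 -9.76  0.05] turn -29.59026667398544 F [-0.8  1.  -1.6]
[-0.01  0.05  0.01] [-0.77  0.37  0.54  1.54 -0.2   1.28 -0.25]
```

```bash
python3 -m creep '[-0.076,0.87,0,10,-0.076,0.87,0,10,-0.076,0.87,0,10,0,0,0,0]'
python3 -m creep '[0,0,0,0]'
python3 - <<'E'
from h import *
delta([.5,.1274,.1688],-33.4);print(env.state()["ft_torque"].round(2),env.state()["joints"].round(2))
im=env.read_camera("wrist");cv2.imwrite("pics/w8.png",cv2.resize(im[180:330,250:450],None,fx=4,fy=4,interpolation=2))
E
```

```text
t: 13.35
tool_pos: [0.625, 0.1588, 0.1693]
ee_rot: [0.88, 0.475, -0.0, 0.0]
contact_force: [-1.0, 0.6, -2.2]
finger_gap: 0.154
finger_force: 78.6
t: 13.48
tool_pos: [0.6245, 0.1595, 0.1693]
ee_rot: [0.879, 0.476, -0.0, -0.0]
contact_force: [-1.3, -0.5, -3.0]
finger_gap: 0.153
finger_force: 78.6
tcp [0.6245 0.1595 0.1693] yhead -33.12 tilt [-3.e-04  3.e-04 -1.e+00] -> shift cm [-9.49 -8.68  0.05] turn 0.2805987178140299 F [-1.3 -0.5 -3. ]
[ 0.02 -0.03 -0.01] [-0.79  0.44  0.64  1.48 -0.27  1.31 -0.71]
```

View pics/w8.png

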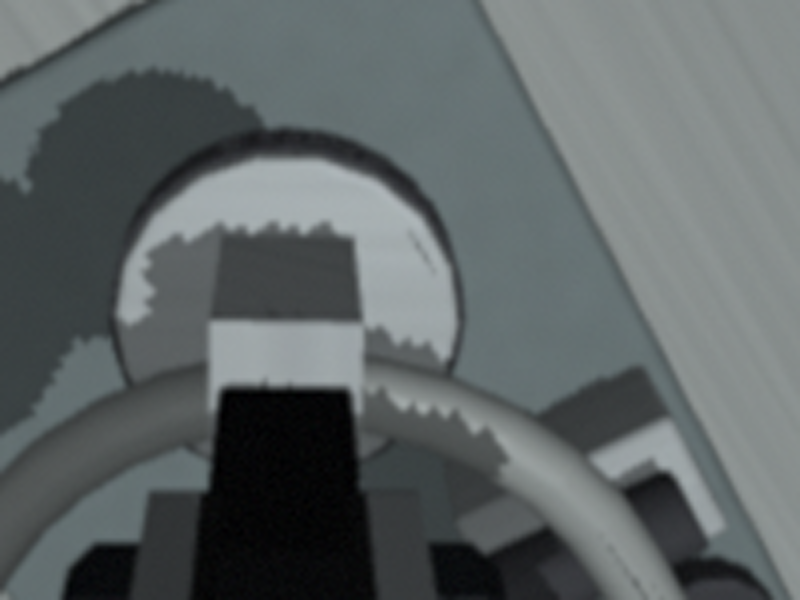

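Half way round, the bar leaves the block evenly on both sides, at about (207, 365) and (365, 360). I'll continue.

```bash
python3 -m creep '[-0.076,0.87,0,10,-0.076,0.87,0,10,-0.076,0.87,0,10,0,0,0,0]'
python3 -m creep '[-0.076,0.87,0,10,-0.076,0.87,0,10,-0.076,0.87,0,10,0,0,0,0]'
python3 -m creep '[0,0,0,0]'
python3 - <<'E'
from h import *
delta([.5,.1274,.1688],-93.5);print(env.state()["ft_torque"].round(2),env.state()["joints"].round(2))
c=cal("wrist");im=env.read_camera("wrist");np.savez("p9.npz",im=im,K=c[0],d=c[1],R=c[2],t=c[3]);cv2.imwrite("pics/w9.png",cv2.resize(im[190:330,280:480],None,fx=4,fy=4,interpolation=2))
E
```

```text
t: 14.02
tool_pos: [0.6421, 0.1394, 0.1693]
ee_rot: [0.973, 0.231, -0.0, 0.0]
contact_force: [0.3, 0.3, -2.5]
finger_gap: 0.147
finger_force: 78.6
t: 14.52
tool_pos: [0.6474, 0.1143, 0.1694]
ee_rot: [1.0, -0.027, 0.0, 0.0]
contact_force: [2.1, -0.8, -2.1]
finger_gap: 0.144
finger_force: 78.5
t: 14.65
tool_pos: [0.6474, 0.115, 0.1693]
ee_rot: [1.0, -0.026, 0.0, -0.0]
contact_force: [1.7, 0.4, -1.7]
finger_gap: 0.152
finger_force: 78.5
tcp [0.6474 0.115  0.1693] yhead -93.02 tilt [ 2.e-04  3.e-04 -1.e+00] -> shift cm [-14.78  -0.46   0.05] turn 0.48306562224590266 F [ 1.7  0.4 -1.7]
[-0.12 -0.35  0.01] [-0.83  0.53  0.85  1.45 -0.4   1.34 -1.59]
```

View pics/w9.png

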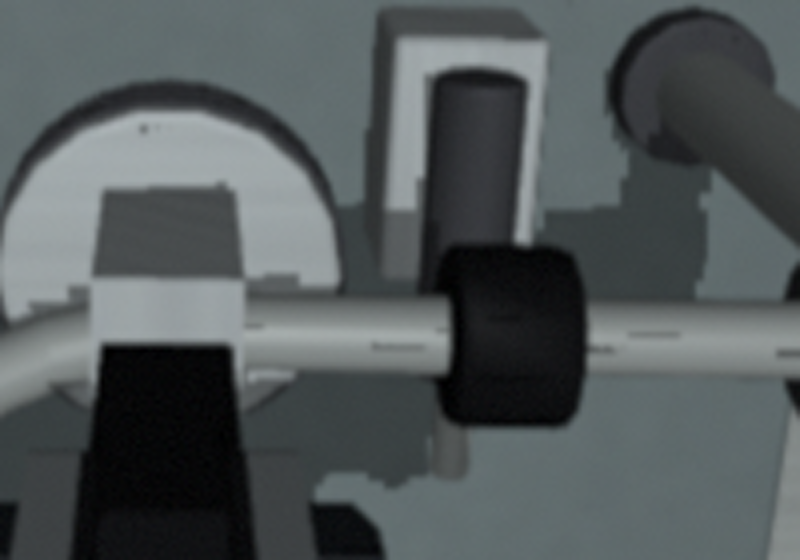

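The bar's centre is at y=335, where the free leg's alignment would put it at y=352. So the bore rides about 2 mm off sideways, and I'll correct that in tool +x. The sleeve face is at x=448 (about 27 mm ahead) and the collar at x=790.

```bash
python3 -m creep '[0.18,0,0,0.4,0,0,0,0]'
python3 -m creep '[0,0.6,0,0,0,0.6,0,0,0,0.6,0,0,0,0,0,0]'
python3 - <<'E'
from h import *
delta([.6442,.0607,.1688],-93.5);print(env.state()["ft_torque"].round(2))
im=env.read_camera("wrist")
g=cv2.cvtColor(im,6); 
for col in (352,358,364): print(g[255:295,col].tolist())
E
```

```text
t: 14.95
tool_pos: [0.6491, 0.1147, 0.1692]
ee_rot: [0.999, -0.032, -0.0, -0.0]
contact_force: [0.4, 0.4, -2.2]
finger_gap: 0.149
finger_force: 78.6
t: 15.45
tool_pos: [0.648, 0.0954, 0.1694]
ee_rot: [0.999, -0.034, 0.0, 0.0]
contact_force: [-0.4, -0.1, -1.6]
finger_gap: 0.148
finger_force: 78.6
tcp [0.648  0.0954 0.1694] yhead -93.88 tilt [ 1.e-04 -0.e+00 -1.e+00] -> shift cm [-0.14  3.49  0.06] turn -0.37792988729751187 F [-0.4 -0.1 -1.6]
[0.02 0.02 0.01]
[76, 68, 63, 55, 47, 37, 37, 35, 31, 28, 31, 47, 66, 83, 94, 102, 103, 108, 119, 132, 141, 149, 144, 122, 116, 126, 123, 118, 109, 96, 68, 36, 18, 16, 23, 27, 30, 31, 36, 44]
[6, 6, 8, 9, 12, 10, 14, 16, 14, 16, 20, 23, 23, 25, 28, 31, 30, 24, 27, 30, 27, 28, 26, 26, 25, 24, 20, 20, 20, 19, 18, 14, 15, 13, 12, 14, 15, 11, 11, 13]
[8, 8, 9, 10, 12, 11, 13, 14, 15, 17, 16, 19, 21, 22, 26, 28, 26, 23, 27, 31, 32, 30, 30, 29, 26, 25, 26, 22, 19, 20, 15, 14, 15, 16, 16, 14, 15, 13, 15, 15]
```

```bash
python3 -m creep '[0.04,0.4,0,-0.3,0,0.4,0,0,0,0.3,0,0,0,0,0,0]'
python3 -m creep '[0,0.4,0,0,0,0.4,0,0,0,0,0,0]'
python3 -m creep '[0,0.4,0,0,0,0.4,0,0,0,0,0,0]'
python3 - <<'E'
from h import *
delta([.6442,.0607,.1688],-93.5);print(env.state()["ft_torque"].round(2))
im=env.read_camera("wrist");cv2.imwrite("pics/w10.png",cv2.resize(im[190:330,280:480],None,fx=4,fy=4,interpolation=2))
E
```

```text
t: 16.0
tool_pos: [0.6478, 0.0871, 0.1694]
ee_rot: [1.0, -0.03, 0.0, -0.001]
contact_force: [-0.1, 4.2, -0.9]
finger_gap: 0.149
finger_force: 78.7
t: 16.38
tool_pos: [0.6474, 0.0807, 0.1695]
ee_rot: [1.0, -0.029, 0.0, -0.002]
contact_force: [0.4, 7.8, -1.4]
finger_gap: 0.144
finger_force: 78.8
t: 16.75
tool_pos: [0.6469, 0.0728, 0.1696]
ee_rot: [1.0, -0.029, 0.0, -0.002]
contact_force: [0.1, 8.6, -0.3]
finger_gap: 0.153
finger_force: 78.9
tcp [0.6469 0.0728 0.1696] yhead -93.34 tilt [ 5.0e-04  4.4e-03 -1.0e+00] -> shift cm [-0.2   1.22  0.07] turn 0.1567240630791389 F [ 0.1  8.6 -0.3]
[ 2.21 -0.01 -0.01]
```

View pics/w10.png

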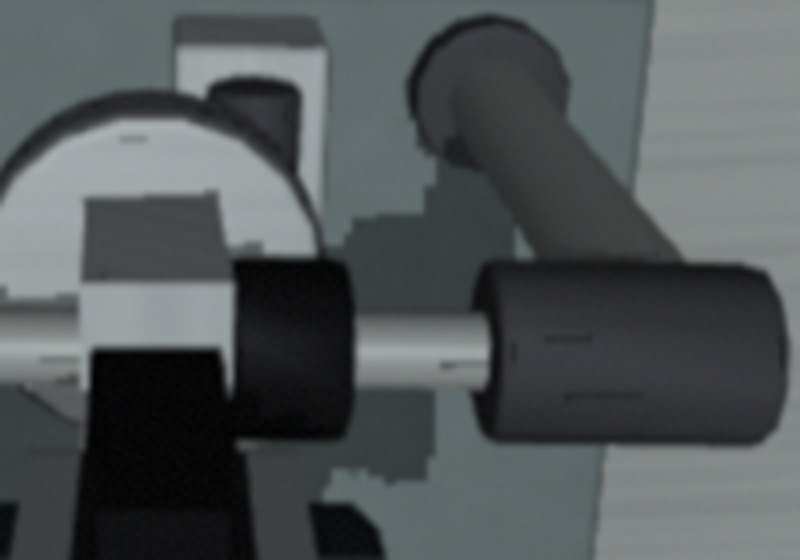

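The block is on the sleeve at x=235. The sleeve's end is at x=353 and the collar at x=485, leaving roughly 15–17 mm. The push force is about 8 N and steady.

```bash
python3 -m creep '[0,0.4,0,0,0,0.4,0,0,0,0,0,0]'
python3 -m creep '[0,0.2,0,0,0,0,0,0]'
python3 -m creep '[0,0.15,0,0,0,0,0,0]'
python3 - <<'E'
from h import *
delta([.6442,.0607,.1688],-93.5);print(env.state()["ft_torque"].round(2))
im=env.read_camera("wrist");cv2.imwrite("pics/w11.png",cv2.resize(im[190:330,280:480],None,fx=4,fy=4,interpolation=2))
g=cv2.cvtColor(im,6);print(g[276,330:420].tolist())
E
```

```text
t: 17.18
tool_pos: [0.6464, 0.0648, 0.1695]
ee_rot: [1.0, -0.029, 0.0, -0.002]
contact_force: [0.0, 8.9, -0.7]
finger_gap: 0.151
finger_force: 78.9
t: 17.42
tool_pos: [0.6463, 0.0631, 0.1695]
ee_rot: [1.0, -0.029, 0.0, -0.002]
contact_force: [-0.2, 9.6, -0.3]
finger_gap: 0.144
finger_force: 78.9
t: 17.68
tool_pos: [0.6462, 0.0617, 0.1696]
ee_rot: [1.0, -0.029, 0.0, -0.002]
contact_force: [0.2, 9.1, -0.4]
finger_gap: 0.151
finger_force: 78.9
tcp [0.6462 0.0617 0.1696] yhead -93.32 tilt [ 5.0e-04  4.6e-03 -1.0e+00] -> shift cm [-0.2   0.11  0.07] turn 0.1829835936415236 F [ 0.2  9.1 -0.4]
[ 2.49 -0.01 -0.01]
[112, 112, 112, 117, 134, 150, 156, 139, 72, 25, 29, 33, 35, 32, 34, 32, 33, 32, 31, 31, 31, 28, 29, 26, 26, 24, 25, 25, 24, 23, 23, 22, 19, 20, 19, 19, 16, 28, 86, 144, 155, 153, 153, 153, 153, 153, 153, 151, 151, 140, 91, 37, 26, 43, 56, 59, 61, 62, 62, 63, 62, 63, 62, 63, 62, 61, 62, 61, 62, 61, 59, 60, 60, 59, 58, 60, 60, 61, 60, 60, 59, 60, 58, 60, 60, 59, 60, 58, 60, 58]
```

```bash
python3 -m creep '[0,0.25,0,0,0,0.15,0,0,0,0,0,0]'
python3 -m creep '[0,0.1,0,0,0,0,0,0]'
python3 -m creep '[0,0.06,0,0,0,0,0,0]'
python3 - <<'E'
from h import *
im=env.read_camera("wrist");g=cv2.cvtColor(im,6);print(g[276,360:390].tolist())
E
```

```text
t: 18.1
tool_pos: [0.646, 0.0576, 0.1695]
ee_rot: [1.0, -0.029, 0.0, -0.002]
contact_force: [-1.1, 9.0, -0.0]
finger_gap: 0.146
finger_force: 78.9
t: 18.35
tool_pos: [0.646, 0.0568, 0.1696]
ee_rot: [1.0, -0.029, 0.0, -0.002]
contact_force: [-0.3, 9.6, -0.6]
finger_gap: 0.152
finger_force: 78.9
t: 18.6
tool_pos: [0.6459, 0.0562, 0.1696]
ee_rot: [1.0, -0.029, 0.0, -0.002]
contact_force: [-0.1, 9.3, 0.2]
finger_gap: 0.145
finger_force: 78.9
[24, 22, 20, 21, 19, 16, 16, 21, 60, 91, 52, 30, 46, 52, 48, 58, 64, 64, 62, 64, 63, 64, 62, 63, 62, 63, 62, 62, 62, 62]
```

Only about 1 mm of bar is still visible. I'll finish in small steps.

```bash
python3 -m creep '[0,0.06,0,0,0,0,0,0]'|sed -n 2,4p
python3 -m creep '[0,0.04,0,0,0,0,0,0]'|sed -n 2,4p
python3 - <<'E'
from h import *
im=env.read_camera("wrist");g=cv2.cvtColor(im,6);print(g[276,360:390].tolist())
E
```

```text
tool_pos: [0.6458, 0.0556, 0.1695]
ee_rot: [1.0, -0.029, 0.0, -0.002]
contact_force: [-0.1, 10.4, -0.4]
tool_pos: [0.6458, 0.0553, 0.1695]
ee_rot: [1.0, -0.029, 0.0, -0.002]
contact_force: [-0.5, 9.2, 0.6]
[24, 20, 22, 20, 20, 20, 17, 14, 15, 26, 43, 53, 56, 60, 63, 64, 63, 63, 63, 63, 63, 62, 63, 61, 62, 63, 62, 62, 61, 61]
```

```bash
python3 -m creep '[0,0.04,0,0,0,0,0,0]'|sed -n 2,4p
python3 -m creep '[0,0.03,0,0,0,0,0,0]'|sed -n 2,4p
```

```text
tool_pos: [0.6458, 0.0552, 0.1696]
ee_rot: [1.0, -0.029, 0.0, -0.003]
contact_force: [-0.1, 9.4, 0.7]
tool_pos: [0.6458, 0.0551, 0.1696]
ee_rot: [1.0, -0.029, 0.0, -0.003]
contact_force: [0.6, 11.8, 0.4]
```

```bash
python3 -m creep '[0,0.04,0,0,0,0,0,0]'|sed -n 2,4p
python3 -m creep '[0,0.04,0,0,0,0,0,0]'|sed -n 2,4p
```

```text
tool_pos: [0.6459, 0.055, 0.1696]
ee_rot: [1.0, -0.029, 0.0, -0.003]
contact_force: [-0.2, 11.8, 0.4]
tool_pos: [0.6459, 0.0549, 0.1696]
ee_rot: [1.0, -0.028, 0.0, -0.003]
contact_force: [-1.0, 12.8, -0.1]
```

The tool has stalled while the force climbs, so the sleeve is home. I'll ease off, lower the lamp to hang, and release.

```bash
python3 -m creep '[0,-0.1,0.1,0,0,0,0,0]'|sed -n 2,4p
python3 -m creep '[0,0,0,0,0,0,0,0,0,0,0,0,0,0,0,0]' 4.5
python3 -m creep '[0,0,-1,0,0,0,-2,0,0,0,-3,0,0,0,-3,0,0,0,-3,0]'|sed -n 2,4p
python3 -m creep '[0,0,0,0,0,0,0,0,0,0,0,0,0,0,0,0]'|sed -n 2,4p
python3 - <<'E'
from h import *
a=env.read_camera("wrist");s=env.read_camera("side")
c=cal("side");x,y=proj(c,[.646,.055,.13])[0].astype(int)
cv2.imwrite("pics/end.png",np.hstack([cv2.resize(s[y-60:y+60,x-50:x+50],(400,480)),a[:,120:520]]))
E
```

```text
tool_pos: [0.6462, 0.0553, 0.1691]
ee_rot: [1.0, -0.029, 0.001, -0.003]
contact_force: [-0.0, 11.2, 2.6]
t: 20.95
tool_pos: [0.6456, 0.0504, 0.1683]
ee_rot: [1.0, -0.031, -0.0, 0.0]
contact_force: [-0.4, -0.5, 0.2]
finger_gap: 0.528
finger_force: 0.0
tool_pos: [0.6457, 0.0506, 0.291]
ee_rot: [1.0, -0.031, 0.001, -0.0]
contact_force: [0.8, 0.6, 0.9]
tool_pos: [0.6454, 0.0509, 0.2878]
ee_rot: [1.0, -0.031, -0.0, 0.0]
contact_force: [0.2, -0.0, -0.4]
```

View pics/end.png

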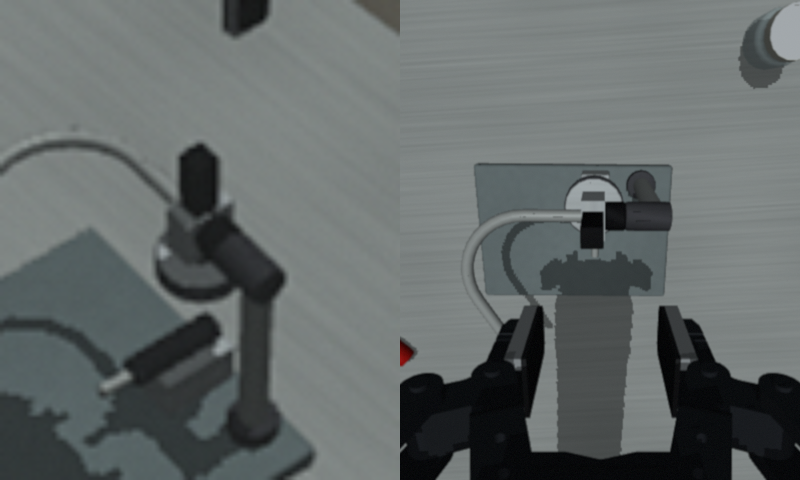

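The final view shows the lamp hanging face down. The block is against the sleeve (wrist half, x≈605), the sleeve is flush with the collar (x≈626), and the gripper is clear. I'm handing it in.

```bash
python3 -c "
from station import env
print(env.job_done())"
```

```text
the job is handed in; nothing more can be done
None
```

I threaded the lamp onto the bar and slid it round the bend. It pushed the sleeve home against the collar and now hangs face down with the gripper clear. I handed the job in at about 22 s of the 58 s, and no verdict was returned.

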